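Raise the dust cabinet's sash to its mark

TASK

Open the rock-dust cabinet to its working height: with the fingertips beneath the lip along the sash's lower edge, push the sliding window gently and steadily up its sloping front until the pointer at the end of the lip is level with the white height marker on the side rail, then take the hand away. Only push from beneath: do not pinch the lip or press on it from above, do not lean on the clear pane, and do not shift the marker. Leave the rock specimens and the jar where they stand.

Things in the scene. Friction and masses are not known exactly. Their poses are not given: they have to be found in the camera images.
- cabinet: fixed dust cabinet 440 wide (y), 350 deep, 294 mm high, grey column 50 mm beyond its right side at the back. Origin: on the bench, 190 mm behind its front; x to its back, y to its left. Above a 50 mm apron the front slopes up and back at 40 deg to the horizontal for 380 mm: first a 68 mm sill panel (4 mm below the pane's plane), then the sash, which leaves an opening as it rises
- sash (a joint): how far the sash is raised along the slope, m: 0 shut, 0.150 fully up. It is counterbalanced by a hidden weight: it stays wherever it is left, and takes 1 to 5 N along the slope to move. It starts 0 to 30 mm up and the mark is 70 to 125 mm up.
- lip_underside (a point): middle of the underside of the lip: dark steel ledge along the sash's lower edge, 374 mm wide, 13 mm thick along the slope, standing 36 mm out from the pane's plane. Moves with the sash. Axes: x up the slope (travel), y along the lip to the left, z out of the slope (up and towards the robot, 40 deg from vertical). The point is 20 mm out from the pane's plane, 24 mm above the sill panel
- pointer_tip (a point): tip of the flat dark steel pointer at the left (+y) end of the lip, 16 mm beyond the lip's end, above the left rail; 6 mm up the slope from the lip's underside. Moves with the sash, axes as for lip_underside
- mark (a point): height marker: white clip (24 mm along the slope, 30 mm wide) on the cabinet's left rail, pointed towards the sash, with a black line across; this point lies on the line at the clip's end, 2 mm left of the pointer tip's path. Axes as lip_underside; the sash is at the mark when the pointer tip's x in these axes is 0. A push over 6 N shifts the clip
- rock_big: dark rough rock specimen about 105 x 75 x 60 mm, loose on the bench on the left (+y) of the cabinet; origin under its middle. Leave it alone.
- rock_small: lighter rock specimen about 70 x 55 x 45 mm, loose on the bench on the right (-y) of the cabinet; origin under its middle. Leave it alone.
- jar: small lidded sample jar, 52 mm diameter, 75 mm high, loose on the bench on the right (-y) of the cabinet, nearer the robot than the small rock; origin under its middle. Leave it alone.

How it is judged:
On the way:
1. the fingers push the lip from beneath and have raised the sash more than 20 mm (contact force between the fingers and lip above 0.5 N and distance of lip_underside from where it was at the start of the episode above 0.02 m), for 0.1 s.
At the end, for the whole second after the job is handed in: The sash rests with its pointer within 8 mm of the marker's line, measured along the slope; the marker is within 4 mm and the rocks and jar within 20 mm of where they were (x of pointer_tip in the frame of mark between -0.008 and 0.008 m and velocity of joint sash between -0.005 and 0.005 m/s and distance of mark from where it was at the start of the episode below 0.004 m and distance of each of rock_big, rock_small, jar from where it was at the start of the episode below 0.02 m); the robot touches nothing.
It fails at once if the lip is pinched or pressed from above (over 3 N on its upper part) (contact force between any of the fingers, the arm and lip_top above 3 N).
It fails at once if the pane is leaned on (over 8 N) (contact force between any of the fingers, the arm and pane above 8 N).
It fails at once if the sash is flung (faster than 0.25 m/s) (velocity of joint sash above 0.25 m/s or velocity of joint sash below -0.25 m/s).
It fails at once if the height marker is shifted by more than 4 mm (distance of mark from where it was at the start of the episode above 0.004 m).
It fails at once if a bystander is moved by more than 20 mm (distance of any of rock_big, rock_small, jar from where it was at the start of the episode above 0.02 m).
It also fails if it takes over 35 s, if anything falls off the work surface, if the arm or the gripper's body presses on something with over 40 N, if the wrist force passes 120 N, or if a joint passes its speed limit or range.

ROBOT

A 6-joint arm with a two-finger parallel gripper is mounted at the origin on the work surface. World frame = base frame: x ahead of the robot, y to its left, z up, the work surface at z = 0. Lengths are in m, angles in rad, forces in N, time in s.
With the tool pointing down it reaches from about 0.3 to 0.85 m from the base axis. Payload 5.4 kg.
Tool frame: the origin (TCP) lies at the very end of the fingers, on their centre line; the grasp point (between the pads) lies 19 mm behind it; z points along the fingers, y is the line along which they close (so a half turn about z gives the same grasp; the last joint's range is limited). The gripper opens to 85 mm and grips with 20 to 120 N. Pads are 22 mm wide; open, the fingers measure 114 mm over their backs; the gripper's body (76 mm by 85 mm) begins 54 mm behind the grasp point. The pads swing forward as they close: fully open they stand 13 mm farther back than shut.
Start: joints at [-1.413, 0.158, 1.597, -0, 1.386, -0.21], TCP at [0.207, -0.537, 0.231] pointing down, gripper open.
Joint ranges: [-2.91, 2.91], [-0.94, 2.29], [0.18, 2.7], [-1.29, 4.43], [0.17, 2.64], [-3, 3]. Speed limits (rad/s): [2.57, 2.57, 3.14, 3.14, 3.14, 3.14].

INTERFACE

Orientations are given as a 3x3 rotation matrix whose columns are the frame's x, y, z axes.
In Python, from rig import manip gives the robot as it stands.
- The arm moves only by the tool drive_tool, never from a script. Its argument "motion" is text: rows parted by semicolons, each of 5 numbers parted by spaces: the opening in per cent of the stroke, from 0 (shut) to 100 (fully open), then the shift along the tool's x, y, z in units of 30 mm (1.0 is 30 mm), then the turn about the tool's z in units of 5 degrees (1.0 is 5 degrees). A call has 1 to 20 rows; each row is the pose to reach, as a shift and turn from the pose commanded when the call began, along the tool's axes at that moment; what a row does not reach only later rows make up. A row lasts 1/12 s, in which the tool goes at most 41.7 mm and 7.16 degrees, less where a joint would pass 70% of its speed; a pose out of reach is approached as far as the arm can. A call with a gripper value outside its range is refused whole. The fingers move at their own pace and stop on an object; "squeeze" is the grip in N (left out, the last holds). Time passes only in rows, so rows that repeat a pose let the fingers close. It gives the time, the measured TCP pose, the force, the opening and the grip force at its end, in the units of the state.
- manip.observe(): the state, without advancing time (a new reading comes with each control period).
- manip.capture(name): name is "side" or "top" or "wrist"; returns a dict with "pixels" (384x512x3 uint8, red, green, blue), "fx", "fy", "cx", "cy" (pixels), "k1" (the pictures are not rectified: a ray, as slopes to the right and down, at radius r is drawn at 1 + k1 r^2 times it, then the intrinsics apply), "R" (3x3) and "t" (3): a world point X has camera coordinates R X + t; the wrist camera has in their place "mount" (4x4, takes a point from camera to tool coordinates, whose origin is the TCP and whose axes are the flange's). Camera axes: x right, y down, z forward; pixel columns grow to the right and rows downward; lengths in m; the calibration is good to about 2 mm. A picture is of the moment at which its call begins: read the wrist's pose just before it. There is no depth.
- manip.close_job(): hands the job in; it is judged then, once.
The state is a dict: "t": time; "joint_positions": joint angles; "qd": joint speeds; "tau": joint torques, N m; "eef_pos": TCP position; "orientation": TCP orientation; "wrist_force": force on the tool from outside, world axes, zero at the start; "torque": the same for the moment, N m; "grip_width": finger opening in m; "finger_force": force on a finger pad.
Only numpy, scipy, OpenCV 4.12 (cv2) and the standard library are available. Lean on these libraries where they do the work, as an engineer would, in place of code of your own. Each camera call takes 0.05 s, during which the arm holds its last target. There are 200 camera calls.

## Working session

There is one attempt and no reset: what is moved stays moved. The work goes in short steps, Python scripts to look and compute and a tool call to move; the robot and the scene stay as the last step left them, time stands still between calls to the robot, and variables do not carry over. Pictures are saved under pics/ and viewed, at most 10 in all, crops included, and the job is handed in when it is done.

Besides the shell and the picture viewer there is one more tool, called after "Emit:" as a command line: name --argument value ..., lists and objects as JSON in quotes. drive_tool: Moves the arm, as the interface text tells. Its arguments: {"type":"object","properties":{"motion":{"type":"string"},"squeeze":{"type":"number"}},"required":["motion"]}

```bash
mkdir -p pics; python3 - <<'E'
from rig import manip
import cv2,pickle
s=manip.observe();print({k:s[k] for k in('t','eef_pos','orientation','wrist_force','grip_width')})
for n in('side','top'):
    c=manip.capture(n);pickle.dump(c,open(n+'.pkl','wb'))
    print(n,{k:c[k] for k in c if k!='pixels'})
    cv2.imwrite(f'pics/{n}0.png',cv2.resize(c['pixels'][:,:,::-1],(768,576),interpolation=cv2.INTER_CUBIC))
E
```

```text
{'t': 0.0, 'eef_pos': array([ 0.20664551, -0.53595788,  0.23032532]), 'orientation': array([[ 9.33131455e-01,  3.59535280e-01, -2.65659504e-04],
       [ 3.59535146e-01, -9.33129761e-01,  1.82421284e-03],
       [ 4.07974083e-04, -1.79774431e-03, -9.99998301e-01]]), 'wrist_force': array([0.30455314, 0.49390505, 0.44427697]), 'grip_width': 0.08568580653323124}
side {'fx': 363.1874697693847, 'fy': 363.1874697693847, 'cx': 260.0320625161603, 'cy': 191.50468971386323, 'k1': -0.11867941948601987, 'R': array([[ 0.1443254 ,  0.98950697,  0.00679268],
       [ 0.94233434, -0.13534381, -0.30608501],
       [-0.30195391,  0.05057682, -0.95197995]]), 't': array([-0.11714374, -0.51920649,  1.1202274 ])}
top {'fx': 493.28743238569473, 'fy': 493.28743238569473, 'cx': 259.3936798641226, 'cy': 194.68021611673143, 'k1': -0.19815413813304047, 'R': array([[-0.0037424 , -0.99998324,  0.00441816],
       [-0.99484626,  0.00327542, -0.10134194],
       [ 0.10132577, -0.00477465, -0.99484184]]), 't': array([0.01241833, 0.60173226, 1.31499984])}
```

View pics/side0.png

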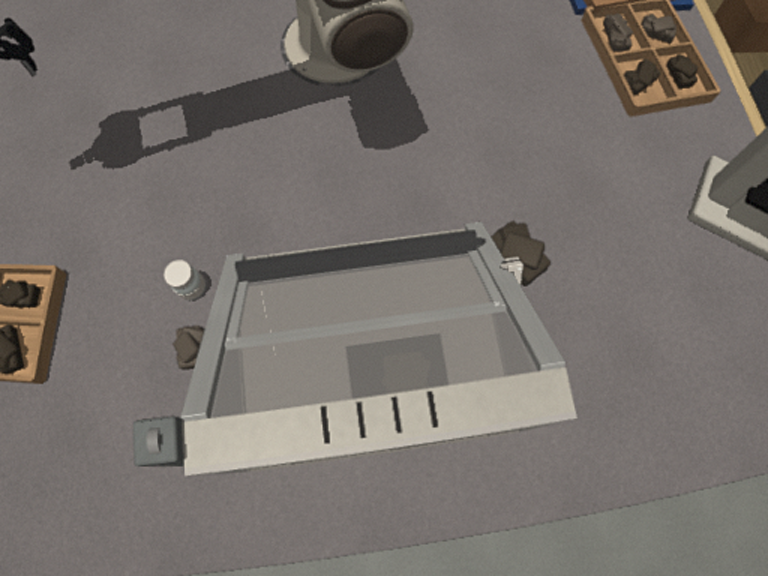

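View pics/top0.png

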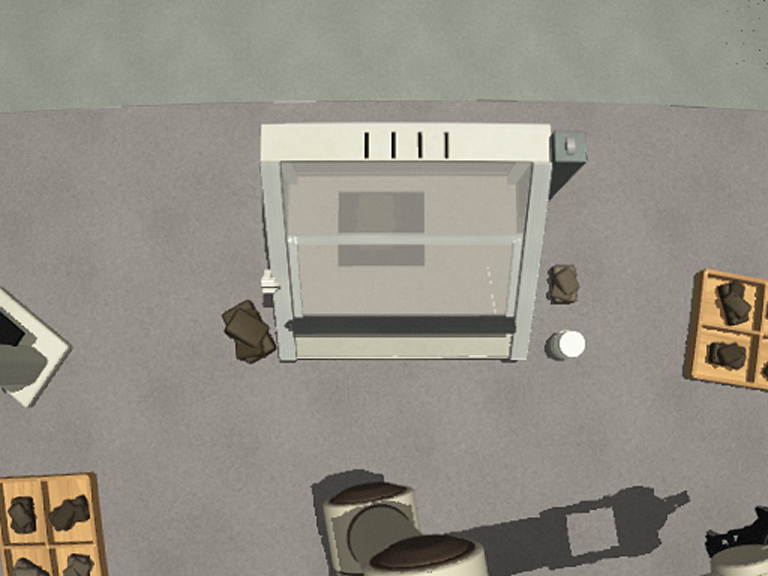

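Side view (from behind the cabinet, robot at the top): lip at about (235–485, 240–270), white clip at (512,268), jar at (180,275). Top view: lip at y≈325, pointer at about (288,325), clip at (270,283), cabinet corners at (261,125), (550,125), (280,362) and (527,361). I'll enlarge both.

```bash
python3 - <<'E'
import cv2,pickle
for n,(x0,x1,y0,y1,k) in {'top':(160,400,75,250,3.3),'side':(150,380,140,300,3.4)}.items():
    p=pickle.load(open(n+'.pkl','rb'))['pixels'][y0:y1,x0:x1,::-1]
    cv2.imwrite(f'pics/{n}1.png',cv2.resize(p,None,fx=k,fy=k,interpolation=cv2.INTER_CUBIC))
E
```

```text
(no output)
```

View pics/top1.png

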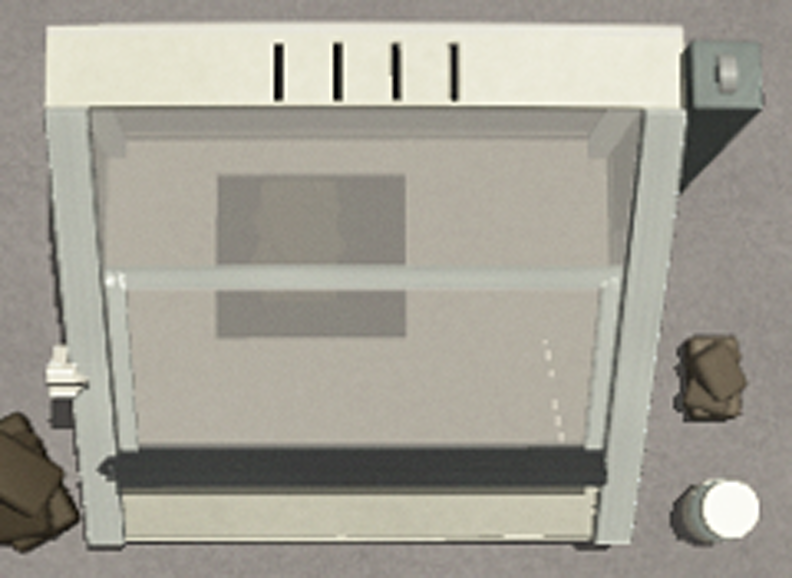

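View pics/side1.png

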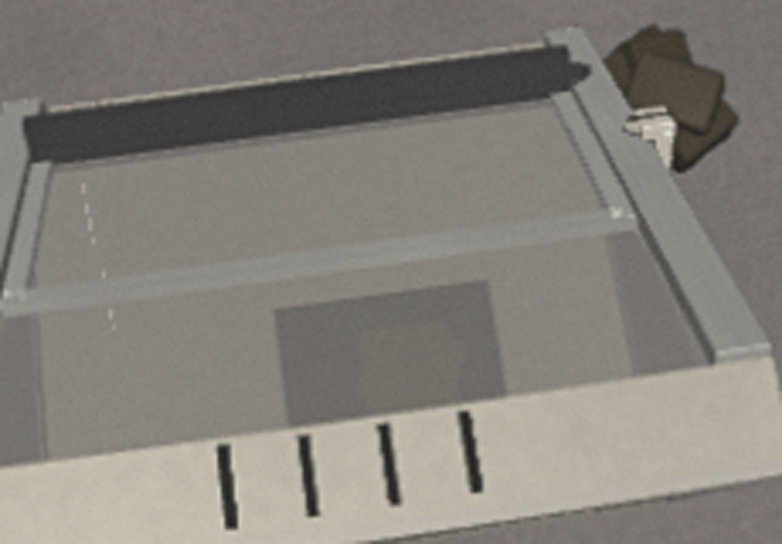

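```bash
cat >geo.py <<'E'
import numpy as np,pickle
from scipy.optimize import least_squares
c,s=np.cos(np.radians(40)),np.sin(np.radians(40))
D={n:pickle.load(open(n+'.pkl','rb')) for n in('top','side')}
def proj(n,X):
    d=D[n];p=d['R']@X+d['t'];a=p[:2]/p[2];a=a*(1+d['k1']*(a@a));return np.array([d['fx']*a[0]+d['cx'],d['fy']*a[1]+d['cy']])
def slope(u,y,w): return np.array([-.19+u*c-w*s,y,.05+u*s+w*c])
def world(q,P): 
    C,S=np.cos(q[2]),np.sin(q[2]);return np.array([q[0]+C*P[0]-S*P[1],q[1]+S*P[0]+C*P[1],P[2]])
E
cat >fit.py <<'E'
from geo import *
T=lambda x,y:('top',np.array([x/3.3+160,y/3.3+75]))
S=lambda x,y:('side',np.array([x/3.4+150,y/3.4+140]))
# q: x,y,yaw,u_lip,u_mark,w_pointer,w_mark, y_mark
obs=[(T(46,28),lambda q:(.16,.22,.294)),(T(683,28),lambda q:(.16,-.22,.294)),(T(46,105),lambda q:(.101,.22,.294)),(T(684,109),lambda q:(.101,-.22,.294)),
(T(99,468),lambda q:slope(q[3]+.006,.203,q[5])),(S(590,70),lambda q:slope(q[3]+.006,.203,q[5])),
(T(118,487),lambda q:slope(q[3],.187,.036)),(T(606,485),lambda q:slope(q[3],-.187,.036)),
(S(25,118),lambda q:slope(q[3],-.187,.036)),(S(569,45),lambda q:slope(q[3],.187,.036)),
(T(88,382),lambda q:slope(q[4],q[7],q[6])),(S(625,127),lambda q:slope(q[4],q[7],q[6]))]
f=lambda q:np.concatenate([proj(n,world(q,np.array(g(q))))-p for (n,p),g in obs])
r=least_squares(f,[.6,0,0,.08,.16,.02,.01,.205],loss='soft_l1')
q=r.x;print(q.round(4));print(f(q).reshape(-1,2).round(1).tolist());np.save('q.npy',q)
print('travel',q[4]-q[3]-.006)
for w in(.02,.036):print('lip',w,world(q,slope(q[3],0,w)))
E
python3 fit.py
```

```text
[ 0.6718 -0.0144 -0.0036  0.0826  0.1626  0.0178  0.0128  0.2062]
[[0.2, -1.0], [-0.4, -0.3], [-0.6, 0.6], [0.3, -0.1], [-0.7, -0.9], [-0.5, -0.4], [-0.7, -0.5], [-0.4, 0.1], [-1.4, -0.9], [-1.6, -0.2], [-0.7, -0.2], [-0.6, -0.0]]
travel 0.073995308607594
lip 0.02 [ 0.53227419 -0.01390554  0.11842579]
lip 0.036 [ 0.52198966 -0.01386863  0.1306825 ]
```

The fit puts the lip's outer lower corner near (0.522, −0.014, 0.131), with about 74 mm of travel to the mark. I'll shut the fingers, turn the tool square to the lip and move to a point in front of it.

Emit:
drive_tool --motion "0 1.3 -1.4 0 0.4; 0 2.6 -2.7 0 0.8; 0 3.9 -4.1 0 1.3; 0 5.2 -5.5 0 1.7; 0 6.4 -6.8 0 2.1; 0 7.7 -8.2 0 2.5; 0 9.0 -9.6 0 2.9; 0 10.3 -10.9 0 3.4; 0 11.6 -12.3 0 3.8; 0 12.4 -13.2 0 4.1; 0 12.9 -13.68 0 4.2; 0 12.9 -13.68 0 4.2; 0 12.9 -13.68 0 4.2; 0 12.9 -13.68 0 4.2; 0 12.9 -13.68 0 4.2; 0 12.9 -13.68 0 4.2" --squeeze 20

```text
t: 1.43
eef_pos: [0.4201, -0.0135, 0.2309]
orientation: [[1.0, 0.004, -0.001], [0.004, -1.0, -0.0], [-0.001, 0.0, -1.0]]
wrist_force: [-1.5, -0.7, 1.3]
grip_width: 0.0
finger_force: 0.0
```

Emit:
drive_tool --motion "0 0.3 0 0.5 0; 0 0.6 0 1.2 0; 0 0.9 0 2.0 0; 0 1.2 0 2.8 0; 0 1.5 0 3.5 0; 0 1.8 0 3.9 0; 0 2.1 0 3.97 0; 0 2.4 0 3.97 0; 0 2.5 0 3.97 0; 0 2.5 0 3.97 0; 0 2.5 0 3.97 0"

```text
t: 2.35
eef_pos: [0.4955, -0.0149, 0.1128]
orientation: [[1.0, 0.001, 0.001], [0.001, -1.0, -0.0], [0.001, 0.0, -1.0]]
wrist_force: [1.0, 0.4, -0.0]
grip_width: -0.0
finger_force: 0.0
```

```bash
python3 - <<'E'
from rig import manip
import cv2
s=manip.observe();print(s['eef_pos'],s['wrist_force'])
a=manip.capture('wrist')['pixels'];b=manip.capture('side')['pixels'][120:312,130:386]
p=cv2.hconcat([cv2.resize(a,(400,300)),cv2.resize(b,(400,300),interpolation=cv2.INTER_CUBIC)])
cv2.imwrite('pics/a2.png',p[:,:,::-1])
E
```

```text
[ 0.49551588 -0.01494684  0.1128265 ] [ 1.04467489  0.42507771 -0.03288464]
```

View pics/a2.png

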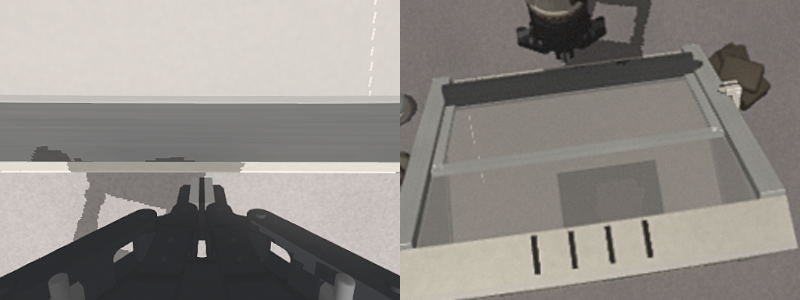

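The wrist view (left) shows the shut fingertips at (200,180), just short of the lip, whose front edge is at y≈160. The side view (right) shows the lip and clip unchanged. Next I'll close the gap slowly.

Emit:
drive_tool --motion "0 0.1 0 0 0; 0 0.2 0 0 0; 0 0.3 0 0 0; 0 0.4 0 0 0; 0 0.47 0 0 0; 0 0.54 0 0 0; 0 0.6 0 0 0; 0 0.6 0 0 0; 0 0.6 0 0 0"

```text
t: 3.2
eef_pos: [0.5116, -0.0142, 0.112]
orientation: [[1.0, 0.002, -0.005], [0.002, -1.0, 0.0], [-0.005, -0.0, -1.0]]
wrist_force: [-7.9, -0.3, 5.9]
grip_width: 0.0006
finger_force: 4.1
```

Emit:
drive_tool --motion "0 0.06 0 -0.05 0; 0 0.17 0 -0.14 0; 0 0.29 0 -0.24 0; 0 0.41 0 -0.34 0; 0 0.53 0 -0.45 0; 0 0.66 0 -0.55 0; 0 0.79 0 -0.66 0; 0 0.9 0 -0.75 0; 0 0.98 0 -0.82 0; 0 1.02 0 -0.86 0; 0 1.02 0 -0.86 0"

```text
t: 4.12
eef_pos: [0.5428, -0.0143, 0.1382]
orientation: [[1.0, 0.002, -0.004], [0.002, -1.0, -0.0], [-0.004, 0.0, -1.0]]
wrist_force: [-6.3, -0.5, 6.5]
grip_width: -0.0001
finger_force: 3.3
```

```bash
python3 - <<'E'
from rig import manip
import cv2,pickle
s=manip.observe();print(s['eef_pos'],s['wrist_force'])
P=[]
for n,(x0,y0) in {'top':(165,160),'side':(300,140)}.items():
    c=manip.capture(n);pickle.dump(c,open(n+'_b.pkl','wb'))
    P.append(cv2.resize(c['pixels'][y0:y0+60,x0:x0+50],None,fx=8,fy=8,interpolation=cv2.INTER_CUBIC))
cv2.imwrite('pics/b.png',cv2.hconcat(P)[:,:,::-1])
E
```

```text
[ 0.54278114 -0.01428144  0.13823679] [-6.31994309 -0.45436272  6.52225625]
```

View pics/b.png

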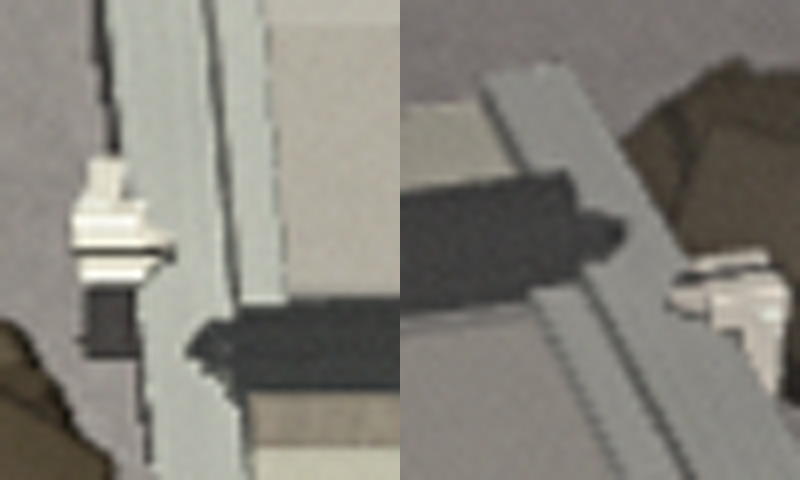

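Top (left half): pointer tip at (187,351), clip line end at (174,254). Side (right half): pointer at (627,231), line end near (674,281). The sash has risen and the clip is in place.

```bash
cat >rem.py <<'E'
from geo import *
import sys
q=np.load('q.npy')
a=list(map(float,sys.argv[1:]))
def tri(t,s_):
    o=[('top',np.array([(t[0]+.5)/8-.5+165,(t[1]+.5)/8-.5+160])),('side',np.array([(s_[0]-400+.5)/8-.5+300,(s_[1]+.5)/8-.5+140]))]
    r=least_squares(lambda v:np.concatenate([proj(n,world(q,slope(*v)))-p for n,p in o]),[.12,.2,.015])
    return r.x,r.fun
P,M=tri(a[:2],a[2:4]),tri(a[4:6],a[6:8])
print('ptr',P,'mark',M,'remaining mm',1e3*(M[0][0]-P[0][0]))
E
python3 rem.py 187 351 627 231 174 254 674 281
```

```text
ptr (array([0.12585725, 0.20420648, 0.01555038]), array([-0.14242272, -0.04013586, -0.13322732, -0.00883509])) mark (array([0.1672623 , 0.20502501, 0.02235584]), array([-0.50564745, -0.15160496, -0.46314728, -0.03569707])) remaining mm 41.40504960003039
```

Emit:
drive_tool --motion "0 0.06 0 -0.05 0; 0 0.16 0 -0.13 0; 0 0.28 0 -0.23 0; 0 0.4 0 -0.33 0; 0 0.52 0 -0.44 0; 0 0.64 0 -0.54 0; 0 0.75 0 -0.63 0; 0 0.8 0 -0.67 0; 0 0.82 0 -0.69 0; 0 0.82 0 -0.69 0"

```text
t: 5.05
eef_pos: [0.5673, -0.0143, 0.1587]
orientation: [[1.0, 0.002, -0.004], [0.002, -1.0, -0.0], [-0.004, 0.0, -1.0]]
wrist_force: [-6.5, -0.9, 5.7]
grip_width: 0.0001
finger_force: 3.1
```

```bash
cat >cap.py <<'E'
from rig import manip
import cv2,sys
s=manip.observe();print(s['eef_pos'],s['wrist_force'])
P=[]
for n,(x0,y0) in {'top':(165,160),'side':(300,140)}.items():
    P.append(cv2.resize(manip.capture(n)['pixels'][y0:y0+60,x0:x0+50],None,fx=8,fy=8,interpolation=cv2.INTER_CUBIC))
cv2.imwrite(f'pics/{sys.argv[1]}.png',cv2.hconcat(P)[:,:,::-1])
E
python3 cap.py c
```

```text
[ 0.56734154 -0.01428657  0.15872367] [-6.45837516 -0.90019679  5.72400704]
```

View pics/c.png

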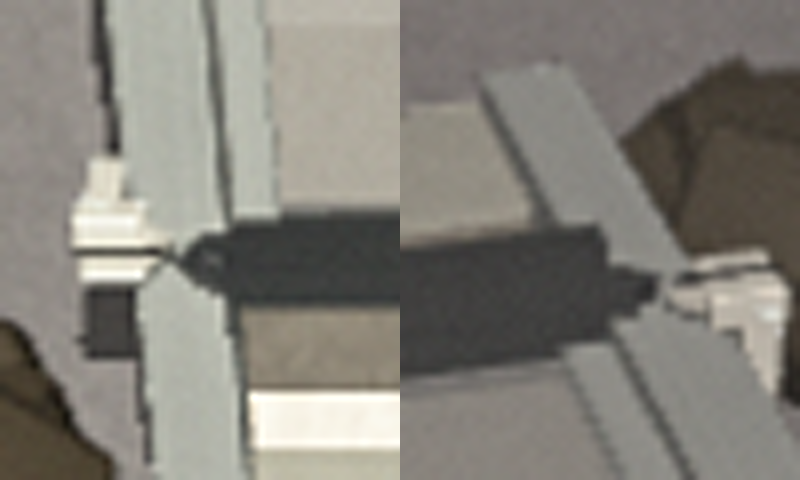

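Top: the pointer tip is at (176,257) against the line at (174,253). Side: tip (660,286), line end (676,280). They are almost level, so I'll compute the remainder.

```bash
python3 rem.py 176 257 660 286 173 253 674 280; python3 rem.py 176 257 660 286 173 253 670 282
```

```text
ptr (array([0.16300875, 0.20368386, 0.01847283]), array([0.11422039, 0.03387915, 0.10481736, 0.00788906])) mark (array([0.16805581, 0.20495964, 0.0231092 ]), array([-0.41711451, -0.1251496 , -0.3818884 , -0.02947415])) remaining mm 5.0470596796885205
ptr (array([0.16300875, 0.20368386, 0.01847283]), array([0.11422039, 0.03387915, 0.10481736, 0.00788906])) mark (array([0.16707182, 0.20461902, 0.0219388 ]), array([-0.18938366, -0.05667794, -0.17346433, -0.01331528])) remaining mm 4.063066563663842
```

The two overhead views barely separate height from travel, so the remainder is uncertain (about 0–5 mm). I'll back off and look at the pointer and clip closely with the wrist camera.

Emit:
drive_tool --motion "0 -0.2 0 0 0; 0 -0.6 0 0 0; 0 -1.2 0 0 0; 0 -2 0 0 0; 0 -2.4 0 -0.4 0; 0 -2.6 0 -1.2 0; 0 -2.6 0 -2 0; 0 -2.6 0 -2.6 0; 0 -2.6 0 -2.8 0; 0 -2.6 0 -2.8 0"

```text
t: 5.98
eef_pos: [0.4915, -0.0146, 0.2444]
orientation: [[1.0, 0.001, 0.004], [0.001, -1.0, -0.001], [0.004, 0.001, -1.0]]
wrist_force: [0.0, -0.5, -0.6]
grip_width: 0.0001
finger_force: 0.0
```

```bash
python3 - <<'E'
from rig import manip
from geo import *
q=np.load('q.npy')
s=manip.observe();c=manip.capture('wrist');m=np.array(c['mount']);print(s['eef_pos'],s['wrist_force']);print(m.round(4),c['fx'],c['cx'],c['cy'],c['k1'])
M=world(q,slope(.165,.205,.02));print(M)
for h in(.12,.16): # tcp placing: mark at depth d on camera axis
  d=h+0;pc=np.array([0,0,d,1]);pt=(m@pc)[:3];print(d,'tcp',M-s['orientation']@pt)
E
```

```text
[ 0.49148401 -0.01460423  0.24437067] [ 0.04375674 -0.50882173 -0.58558084]
[[ 1.000e-04 -9.638e-01 -2.667e-01  6.760e-02]
 [ 1.000e+00  1.000e-04  0.000e+00 -1.000e-03]
 [ 0.000e+00 -2.667e-01  9.638e-01 -1.431e-01]
 [ 0.000e+00  0.000e+00  0.000e+00  1.000e+00]] 295.87389400444084 257.8622637897966 191.73520549383798 0.02470027231745101
[0.59611894 0.19086663 0.17138084]
0.12 tcp [0.56066751 0.18981637 0.14383068]
0.16 tcp [0.57118403 0.18986842 0.18242343]
```

Emit:
drive_tool --motion "0 0 -0.5 -0.2 0; 0 0.1 -1.4 -0.2 0; 0 0.2 -2.4 -0.2 0; 0 0.3 -3.4 -0.2 0; 0 0.3 -4.4 -0.2 0; 0 0.3 -5.1 -0.2 0; 0 0.3 -5.5 -0.2 0; 0 0.3 -5.5 -0.2 0; 0 0.3 -5.5 -0.2 0; 0 0.3 -5.5 -0.2 0"

```text
t: 6.87
eef_pos: [0.4991, 0.1496, 0.248]
orientation: [[1.0, 0.0, -0.001], [0.0, -1.0, -0.001], [-0.001, 0.001, -1.0]]
wrist_force: [-0.4, 0.4, 0.3]
grip_width: -0.0
finger_force: 0.0
```

```bash
cat >w.py <<'E'
from rig import manip
import pickle,sys
s=manip.observe();c=manip.capture('wrist');c['p']=s['eef_pos'];c['O']=s['orientation'];pickle.dump(c,open(sys.argv[1]+'.pkl','wb'));print(s['eef_pos'])
E
python3 w.py w1
```

```text
[0.49913084 0.14957756 0.24798596]
```

Emit:
drive_tool --motion "0 0.3 0 0 0; 0 0.9 0 0 0; 0 1.7 0 0 0; 0 2.5 0 0 0; 0 3.3 0 0 0; 0 3.8 0 0 0; 0 4 0 0 0; 0 4 0 0 0; 0 4 0 0 0; 0 4 0 0 0"

```text
t: 7.75
eef_pos: [0.6187, 0.1507, 0.2488]
orientation: [[1.0, 0.001, -0.0], [0.001, -1.0, -0.0], [-0.0, 0.0, -1.0]]
wrist_force: [-1.0, -0.1, 0.7]
grip_width: 0.0001
finger_force: 0.0
```

```bash
python3 w.py w2; python3 - <<'E'
import cv2,pickle
from geo import *
q=np.load('q.npy');M=world(q,slope(.165,.205,.02));P=[]
for n in('w1','w2'):
    c=pickle.load(open(n+'.pkl','rb'));m=np.array(c['mount'])
    X=np.linalg.inv(m)@np.append(c['O'].T@(M-c['p']),1);a=X[:2]/X[2];u=int(c['fx']*a[0]+c['cx']);v=int(c['fy']*a[1]+c['cy'])
    x0=min(max(u-50,0),412);y0=min(max(v-60,0),264);print(n,u,v,x0,y0)
    P.append(cv2.resize(c['pixels'][y0:y0+120,x0:x0+100],None,fx=4,fy=4,interpolation=cv2.INTER_CUBIC))
cv2.imwrite('pics/d.png',cv2.hconcat(P)[:,:,::-1])
E
```

```text
[0.61867449 0.15065516 0.24876893]
w1 199 65 149 5
w2 208 226 158 166
```

View pics/d.png

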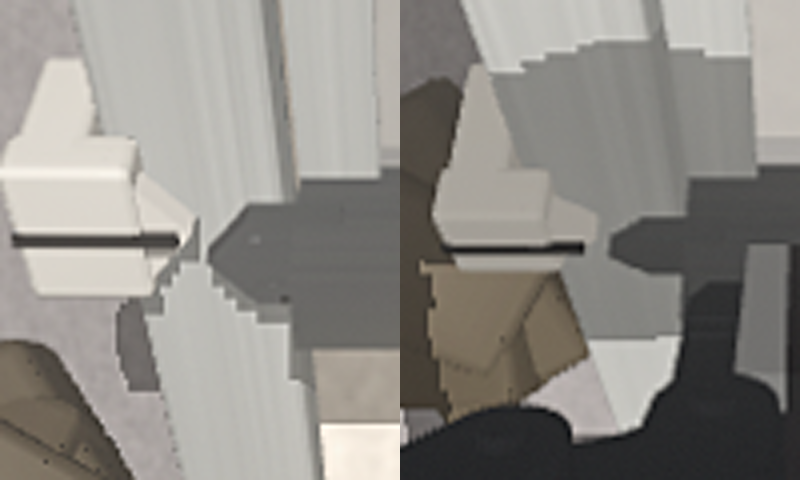

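Left (from nearer the robot): line end (178,241), pointer tip (208,258), clip nose (198,222). Right (from farther over): line end (583,248), pointer tip (611,248), nose about (597,228).

```bash
cat >tri.py <<'E'
from geo import *
q=np.load('q.npy');C={n:pickle.load(open(n+'.pkl','rb')) for n in('w1','w2')};off={'w1':(149,5,0),'w2':(158,166,400)}
def pw(n,X):
    c=C[n];p=(np.linalg.inv(np.array(c['mount']))@np.append(c['O'].T@(X-c['p']),1))[:3];a=p[:2]/p[2];a=a*(1+c['k1']*(a@a));return np.array([c['fx']*a[0]+c['cx'],c['fy']*a[1]+c['cy']])
for name,A,B in(('line',(178,241),(583,248)),('ptr',(208,258),(611,248)),('nose',(198,222),(597,228))):
    o=[(n,np.array([(p[0]-off[n][2]+.5)/4-.5+off[n][0],(p[1]+.5)/4-.5+off[n][1]])) for n,p in(('w1',A),('w2',B))]
    r=least_squares(lambda v:np.concatenate([pw(n,world(q,slope(*v)))-p for n,p in o]),[.16,.2,.015])
    print(name,(r.x*1e3).round(1),r.fun.round(2))
E
python3 tri.py
```

```text
line [165.4 208.9  21. ] [-0.16  0.01  0.19 -0.01]
ptr [160.7 204.6  18.5] [ 0.23 -0.01 -0.27  0.01]
nose [166.4 206.1  17. ] [-0.53  0.03  0.62 -0.04]
```

About 5 mm remain (line at 165.4, pointer at 160.7). I'll go back under the lip.

Emit:
drive_tool --motion "0 -0.4 0.4 0 0; 0 -1.1 1.2 0 0; 0 -1.9 2.1 0 0; 0 -2.7 3.1 0 0; 0 -3.5 4.1 0 0; 0 -4 4.9 0 0; 0 -4 5.4 0 0; 0 -4 5.5 0.2 0; 0 -4 5.5 0.7 0; 0 -4 5.5 1.4 0; 0 -4 5.5 2.1 0; 0 -4 5.5 2.7 0; 0 -3.7 5.5 2.9 0; 0 -3.2 5.5 2.9 0; 0 -2.6 5.5 2.9 0; 0 -2.2 5.5 2.9 0; 0 -2 5.5 2.9 0; 0 -2 5.5 2.9 0; 0 -2 5.5 2.9 0"

```text
t: 9.38
eef_pos: [0.559, -0.0136, 0.1614]
orientation: [[1.0, 0.002, -0.001], [0.002, -1.0, 0.0], [-0.001, -0.0, -1.0]]
wrist_force: [0.3, 0.5, 0.2]
grip_width: -0.0003
finger_force: 0.0
```

Emit:
drive_tool --motion "0 0.08 0 0 0; 0 0.16 0 0 0; 0 0.24 0 0 0; 0 0.3 0 -0.02 0; 0 0.34 0 -0.05 0; 0 0.38 0 -0.08 0; 0 0.42 0 -0.11 0; 0 0.45 0 -0.13 0; 0 0.45 0 -0.13 0; 0 0.45 0 -0.13 0"

```text
t: 10.22
eef_pos: [0.5722, -0.0142, 0.1658]
orientation: [[1.0, 0.001, -0.002], [0.001, -1.0, 0.0], [-0.002, -0.0, -1.0]]
wrist_force: [-6.6, 0.8, 3.8]
grip_width: 0.0002
finger_force: 2.7
```

Emit:
drive_tool --motion "0 -0.2 0 0 0; 0 -0.6 0 0 0; 0 -1.2 0 0 0; 0 -2 0 0 0; 0 -2.5 0 -0.4 0; 0 -2.5 -0.6 -1.2 0; 0 -2.5 -1.5 -2 0; 0 -2.5 -2.5 -2.6 0; 0 -2.5 -3.5 -2.8 0; 0 -2.5 -4.5 -2.8 0; 0 -2.5 -5.2 -2.8 0; 0 -2.5 -5.5 -2.8 0; 0 -2.5 -5.5 -2.8 0; 0 -2.5 -5.5 -2.8 0; 0 -2.5 -5.5 -2.8 0"

```text
t: 11.47
eef_pos: [0.4979, 0.1495, 0.2495]
orientation: [[1.0, 0.0, 0.0], [0.0, -1.0, -0.001], [0.0, 0.001, -1.0]]
wrist_force: [-0.0, 0.3, -0.9]
grip_width: 0.0
finger_force: 0.0
```

```bash
python3 w.py w3; python3 - <<'E'
import cv2,pickle
c=pickle.load(open('w3.pkl','rb'))['pixels'][5:125,149:249]
cv2.imwrite('pics/e.png',cv2.resize(c,None,fx=4,fy=4,interpolation=cv2.INTER_CUBIC)[:,:,::-1])
E
```

```text
[0.49790888 0.14951827 0.24945789]
```

View pics/e.png

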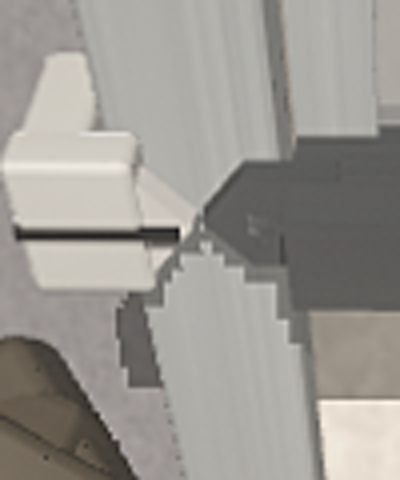

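The pointer tip (203,216) now meets the clip's nose (197,215), about 1–2 mm off level. The clip hasn't moved and the hand is clear, so I'm handing in.

```bash
python3 -c "
from rig import manip
print(manip.close_job())"
```

```text
the job is handed in; nothing more can be done
None
```

The sash is raised from beneath until its pointer sits level with the marker, about 1–2 mm off by my wrist-camera measurement; the hand is clear and the job is handed in (the hand-in returned no verdict).

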